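# Latch the sprung slide open and push the glass holder home

### The arm

A 6-joint arm with a two-finger parallel gripper is mounted at the origin on the work surface; the furniture and walls round the work are solid. World frame = base frame: x ahead of the robot, y to its left, z up, the work surface at z = 0. Lengths are in m, angles in rad, forces in N, time in s.
With the tool pointing down it reaches from about 0.275 to 0.825 m from the base axis. Payload 4.9 kg.
Tool frame: the origin (TCP) lies at the very end of the fingers, on their centre line; the grasp point (between the pads) lies 19 mm behind it (manip.hold_point_z is the distance from the TCP to the grasp point, in m); z points along the fingers, y is the line along which they close (so a half turn about z gives the same grasp; the last joint's range is limited). The gripper opens to 85 mm and grips with 20 to 120 N. Pads are 22 mm wide; open, the fingers measure 114 mm over their backs; the gripper's body (76 mm by 85 mm) begins 54 mm behind the grasp point. The pads swing forward as they close: fully open they stand 13 mm farther back than shut.
Start: joints at [-1.356, 0.326, -0.193, 1.052, 0, 1.437], TCP at [0.188, -0.517, 0.231] pointing down, gripper open.
Joint ranges: [-2.65, 2.65], [-0.97, 1.79], [-1.3, 1.35], [-1.93, 2.1], [-1.47, 1.37], [-3.14, 3.14]. Speed limits (rad/s): [2.57, 2.57, 3.14, 3.14, 3.14, 3.14].

### API

Orientations are given as a rotation vector (axis times angle).
In Python, from cell import manip gives the robot as it stands.
- The arm moves only by the shell command python3 -m creep 'ROWS' [FORCE]. ROWS is JSON, one flat list of numbers, 7 for each row, row after row: the opening, from -1 (shut) to 1 (fully open), so that 0 is half open, then the shift along the tool's x, y, z in mm, then the turn, a rotation vector about the tool's x, y, z in rad. A call has 1 to 20 rows; each row is the pose to reach, as a shift and turn from the pose commanded when the call began, along the tool's axes at that moment; what a row does not reach only later rows make up. A row lasts 1/12 s, in which the tool goes at most 41.7 mm and 7.16 degrees, less where a joint would pass 70% of its speed; a pose out of reach is approached as far as the arm can. A call with a gripper value outside its range is refused whole. The fingers move at their own pace and stop on an object; FORCE is the grip in N (left out, the last holds). Time passes only in rows, so rows that repeat a pose let the fingers close. It gives the time, the measured TCP pose, the force, the opening and the grip force at its end, in the units of the state.
- manip.get_obs(): the state, without advancing time (a new reading comes with each control period).
- manip.capture(name): name is "scene" or "top" or "wrist"; returns the picture (480x640x3 uint8, blue, green, red); there is no depth.
- manip.camera_info(name): a dict with "fov_y" (degrees; the focal length in pixels is half the picture's height over the tangent of half this angle, whatever the lens; pixels are square), "cx", "cy" (the principal point, pixels), "cam_to_world" (4x4, takes a point from camera to world coordinates); the wrist camera has in their place "T_tool_cam" (4x4, takes a point from camera to tool coordinates, whose origin is the TCP and whose axes are the flange's). Camera axes: x right, y down, z forward; pixel columns grow to the right and rows downward; lengths in m; the calibration is good to about 2 mm. A picture is of the moment at which its call begins: read the wrist's pose just before it. camera_info takes no time and is no camera call.
- manip.job_done(): hands the job in; it is judged then, once.
The state is a dict: "time": time; "qpos": joint angles; "qd": joint speeds; "tau": joint torques, N m; "tcp_pos": TCP position; "tool_rot": TCP orientation; "ft_force": force on the tool from outside, world axes, zero at the start; "wrist_torque": the same for the moment, N m; "grip_width": finger opening in m; "grasp_force": force on a finger pad.
Only numpy, scipy, OpenCV 4.12 (cv2) and the standard library are available. Lean on these libraries where they do the work, as an engineer would, in place of code of your own. Each camera call takes 0.05 s, during which the arm holds its last target. There are 200 camera calls.

### The job

Open the clamping fixture: with the fingertips push the orange plate of its sprung slide away until the tooth has passed under the stop pin, then let go so that the spring brings the slide back and it rests latched against the pin at mid travel. Then push the lilac glass holder along its channel, past the opened jaw, until it is home against the end stop, and leave it there. Push only: touch the plate on its front face alone, do not touch the stop pin, keep the holder down on the bed, and leave the two jars and the glue bottle where they stand.

Things in the scene. Friction and masses are not known exactly. Their poses are not given: they have to be found in the camera images.
- fixture: Clamping fixture fixed to the table. Its frame: origin at table height, x the way the slide is pushed (away from the robot), y the way the holder is pushed (left), z up. Plywood bed 12 mm thick (top at z +12 mm), from x -80 to +160 and y -185 to +100 mm. Nothing on it but the loose jar with the purple cap rises more than 68 mm above the bed
- seat (a point): point on the bed under the middle of the holder when it is home: fixture x -24, y +38 mm, in the channel. The aluminium channel is 72 mm wide and runs along y: near fence, inner face at x -60, y -170 to +82; far guide, inner face at x +12, y -170 to -5; both 16 mm high above the bed. The 22 mm high end stop has its face at y +70 mm
- slide (a joint): travel of the sprung slide in m along fixture +x: 0 at rest, jaw shut into the channel and blocking it from y +5 to +65 mm; 0.066 fully pushed. Spring about 4.5 N at 0, 10 N at the end, a few N more while a ramp lifts the pin or when pushed fast. Pushed beyond 0.045 the pin drops, and on release the slide comes back to 0.040 and stays latched, jaw clear; let go earlier it returns to 0
- push_face (a point): centre of the front (robot side) face of the slide's orange push plate; moves with the slide. The face is 96 mm wide along fixture y and 40 mm high (26 to 66 mm above the bed), normal to fixture x; the plate is 7 mm thick. At slide 0 it lies at fixture x -21, y +35 mm, 58 mm above the table
- plate_back (a point): point on the back (far side) of the push plate, 10 mm behind the middle of its front face; a dark steel backing and two gussets fill 7 to 24 mm behind the front face; not to be touched
- stop_pin (a joint): lift in m of the sprung steel stop pin with brass head (8 mm pin, 15 mm head) in the bridge: 0 = dropped, 0.010 = on top of the slide's tooth
- pin_line (a point): point on the bed under the stop pin's axis, at fixture x +86, y +35 mm. The dark steel bridge that holds the pin is 63 mm wide along y and 40 mm high above the bed; the brass head reaches 55 mm above the bed when dropped, 65 mm when lifted
- holder_centre (a point): centre, half-way up, of the loose lilac pressed-glass tea-light holder, a square block 64 x 64 x 46 mm, about 0.2 kg, standing on the bed in the channel, to the right of the slide (fixture y -95 to -60 mm at the start); its sides lie along the fixture's axes within 0.03 rad, with 4 mm play each side
- purple_jar_centre (a point): centre of the jar with the purple cap, 38 mm across, 75 mm tall, standing on the bed beyond the far guide; bystander
- open_jar_centre (a point): centre of the small open jar, 42 mm across, 38 mm tall, standing on the bed beyond the far guide; bystander
- glue_centre (a point): point 45 mm above the foot of the glue bottle with yellow nib, 36 mm across, 122 mm tall, standing on the table to the left of the fixture; bystander
Not all that is in view belongs to the job. Of the things that look like the part that bears holder_centre, the middle-sized one is meant.

How it is judged:
By the outcome, as a careful person would: the job done as asked, in the order asked, and still so for the second after the job is handed in, with the robot touching nothing.
It also fails if it takes over 45 s, if anything falls off the work surface, if the arm or the gripper's body presses on something with over 40 N, if the wrist force passes 120 N, or if a joint passes its speed limit or range.

## Working session

There is one attempt and no reset: what is moved stays moved. The work goes in short steps, Python scripts to look and compute and a shell command to move; the robot and the scene stay as the last step left them, time stands still between calls to the robot, and variables do not carry over. Pictures are saved under pics/ and viewed, at most 12 in all, crops included, and the job is handed in when it is done.

```bash
mkdir -p pics; python3 - <<'E'
from cell import manip
import cv2,numpy as np
np.set_printoptions(precision=4,suppress=True)
o=manip.get_obs();print(o['time'],o['tcp_pos'],o['tool_rot'],o['ft_force'])
for n in("scene","top"):
    cv2.imwrite(f'pics/{n}0.png',manip.capture(n));print(n,manip.camera_info(n))
print(manip.camera_info("wrist"))
E
```

```text
0.0 [ 0.1879 -0.5163  0.2305] [-3.0923 -0.5448  0.0001] [0.2295 0.4504 0.9148]
scene {'fov_y': 42.86303546637071, 'cx': 320.8808444327966, 'cy': 241.34077133308966, 'cam_to_world': array([[-0.8438, -0.3617,  0.3965,  0.0432],
       [-0.5366,  0.5521, -0.6382,  0.8193],
       [ 0.012 , -0.7513, -0.6599,  0.887 ],
       [ 0.    ,  0.    ,  0.    ,  1.    ]])}
top {'fov_y': 44.365828895298264, 'cx': 320.8712021378689, 'cy': 241.29320377341784, 'cam_to_world': array([[ 0.0072, -0.9967,  0.0806,  0.4276],
       [-0.9996, -0.0095, -0.0277,  0.0523],
       [ 0.0283, -0.0804, -0.9964,  1.2181],
       [ 0.    ,  0.    ,  0.    ,  1.    ]])}
{'fov_y': 64.41937186582724, 'cx': 323.7737746422749, 'cy': 235.5961180473064, 'T_tool_cam': array([[-0.0002, -0.9527, -0.3039,  0.0779],
       [ 1.    , -0.0005,  0.0009, -0.0004],
       [-0.001 , -0.3039,  0.9527, -0.1443],
       [ 0.    ,  0.    ,  0.    ,  1.    ]])}
```

View pics/scene0.png

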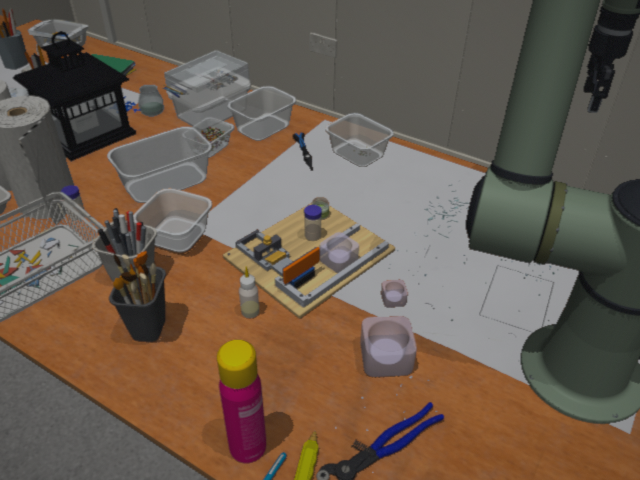

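View pics/top0.png

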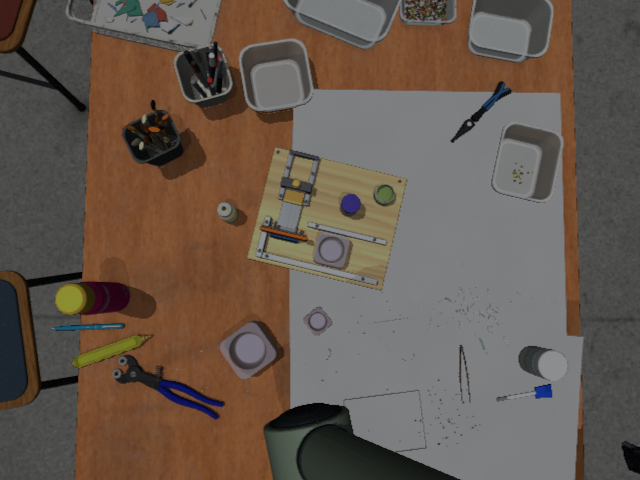

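The candidates for the holder in the top view are the large block at (247,349), the small one at (317,320), and the middle-sized one in the channel at (331,249). I choose the one in the channel. The bed corners are near (276,149), (407,180), (382,290) and (248,258). I'll check the choice in a close crop and fit the fixture frame.

```bash
cat > h.py <<'E'
from cell import manip
import cv2,numpy as np
from scipy.spatial.transform import Rotation as R
np.set_printoptions(precision=4,suppress=True)
def ray(n,uv,z,T=None):
    c=manip.camera_info(n);T=c['cam_to_world'] if T is None else T
    f=240/np.tan(np.radians(c['fov_y']/2))
    d=T[:3,:3]@np.array([(uv[0]-c['cx'])/f,(uv[1]-c['cy'])/f,1]);o=T[:3,3]
    return o+d*(z-o[2])/d[2]
def proj(n,p,T=None):
    c=manip.camera_info(n);T=c['cam_to_world'] if T is None else T
    f=240/np.tan(np.radians(c['fov_y']/2))
    q=T[:3,:3].T@(np.asarray(p)-T[:3,3]);return np.array([c['cx']+f*q[0]/q[2],c['cy']+f*q[1]/q[2]])
def fit(F,W):
    a=F-F.mean(0);b=W-W.mean(0)
    th=np.arctan2((a[:,0]*b[:,1]-a[:,1]*b[:,0]).sum(),(a*b).sum())
    r=np.array([[np.cos(th),-np.sin(th)],[np.sin(th),np.cos(th)]])
    t=W.mean(0)-r@F.mean(0);return th,t,r,W-(F@r.T+t)
E
python3 - <<'E'
from h import *
F=np.array([[160,100],[160,-185],[-80,-185],[-80,100]])/1e3
W=np.array([ray("top",p,.012)[:2] for p in [(276,149),(407,180),(382,290),(248,258)]])
th,t,r,e=fit(F,W);print(th,t);print(e)
im=cv2.imread('pics/top0.png')
x0,y0=235,140;c=cv2.resize(im[y0:y0+156,x0:x0+190],None,fx=4,fy=4,interpolation=cv2.INTER_CUBIC)
for f in [(160,100,12),(160,-185,12),(-80,-185,12),(-80,100,12),(-21,83,78),(-21,-13,78),(86,35,67),(-60,-170,28),(-60,82,28),(12,-170,28),(12,-5,28)]:
    w=r@np.array(f[:2])/1e3+t;p=(proj("top",[*w,f[2]/1e3])-[x0,y0]+.5)*4
    cv2.circle(c,tuple(int(v) for v in p),3,(0,0,255),1)
cv2.imwrite('pics/c1.png',c)
E
```

```text
-0.22653394562390855 [0.5425 0.0539]
[[-0.0041 -0.002 ]
 [-0.0018  0.0026]
 [ 0.0033  0.0012]
 [ 0.0026 -0.0017]]
```

View pics/c1.png

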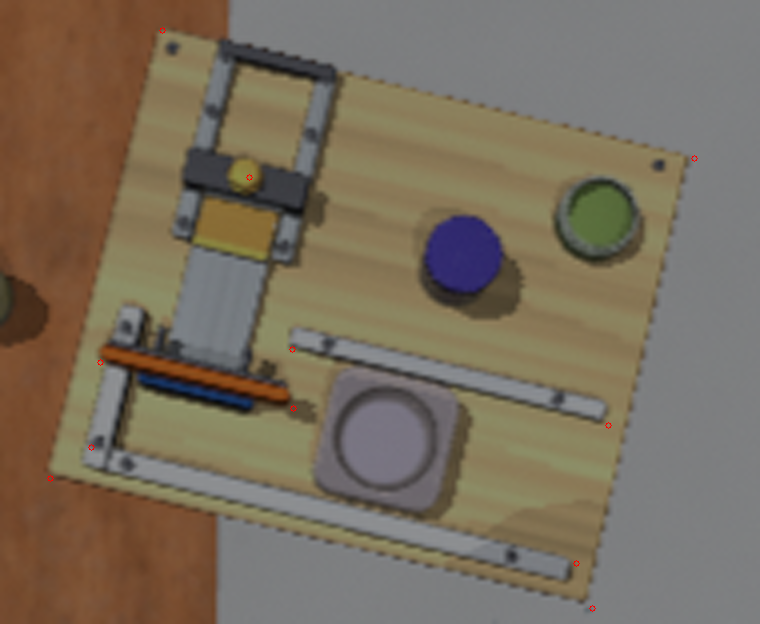

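The crop shows the middle-sized holder in the channel, with its top centred near crop (387,438), between the guide and the fence. The refined bed corners are at crop (157,29), (690,157), (587,601) and (51,473). The orange plate's top edge runs from (103,352) to (290,397).

```bash
cat >> h.py <<'E'
import json,sys
def fw(f):  # fixture mm -> world
    s=json.load(open('fix.json'));c,n=np.cos(s['th']),np.sin(s['th'])
    return np.array([s['t'][0]+(c*f[0]-n*f[1])/1e3,s['t'][1]+(n*f[0]+c*f[1])/1e3,f[2]/1e3])
def wf(w):
    s=json.load(open('fix.json'));c,n=np.cos(s['th']),np.sin(s['th'])
    d=np.asarray(w[:2])-s['t'];return np.array([c*d[0]+n*d[1],-n*d[0]+c*d[1],w[2]])*1e3
def go(f,yaw):  # shift (mm) and turn in tool axes to fixture point f, tool x at fixture yaw
    o=manip.get_obs();T=R.from_rotvec(o['tool_rot'])
    th=json.load(open('fix.json'))['th']+yaw
    G=R.from_matrix(np.array([[np.cos(th),np.sin(th),0],[np.sin(th),-np.cos(th),0],[0,0,-1]]))
    print('t',o['time'],'at fix',wf(o['tcp_pos']),'F',o['ft_force'],'q',o['qpos'])
    print('shift',(T.inv().apply(fw(f)-o['tcp_pos'])*1e3).round(1),'turn',(T.inv()*G).as_rotvec().round(3))
E
python3 - <<'E'
from h import *
F=np.array([[160,100],[160,-185],[-80,-185],[-80,100]])/1e3
W=np.array([ray("top",np.array(p)/4-.4+[235,140],.012)[:2] for p in [(157,29),(690,157),(587,601),(51,473)]])
th,t,r,e=fit(F,W);print(th,t);print(e)
json.dump(dict(th=th,t=list(t)),open('fix.json','w'))
print('plate top',[wf(ray("top",np.array(p)/4-.4+[235,140],.078)) for p in [(103,352),(290,397)]])
print('holder top',wf(ray("top",np.array((387,438))/4-.4+[235,140],.058)))
go((-100,35,220),np.pi)
E
```

```text
-0.22487658308250347 [0.5442 0.0556]
[[-0.0013  0.0006]
 [-0.0016  0.0004]
 [ 0.0016  0.001 ]
 [ 0.0013 -0.002 ]]
plate top [array([-17.3032,  80.9509,  78.    ]), array([-17.5419, -12.4122,  78.    ])]
holder top [-24.5139 -63.4496  58.    ]
t 0.1 at fix [-219.8459 -637.0786  230.5955] F [-0.1391  0.4462  0.1301] q [-1.3562  0.3269 -0.1934  1.052  -0.      1.4366]
shift [ 465.4 -499.4   11.4] turn [-0.    -0.002 -2.568]
```

```bash
r="-1,465,-499,11,0,0,-2.568"; python3 -m creep '[-1,465,-499,11,0,0,-2.568,-1,465,-499,11,0,0,-2.568,-1,465,-499,11,0,0,-2.568,-1,465,-499,11,0,0,-2.568,-1,465,-499,11,0,0,-2.568,-1,465,-499,11,0,0,-2.568,-1,465,-499,11,0,0,-2.568,-1,465,-499,11,0,0,-2.568,-1,465,-499,11,0,0,-2.568,-1,465,-499,11,0,0,-2.568,-1,465,-499,11,0,0,-2.568,-1,465,-499,11,0,0,-2.568,-1,465,-499,11,0,0,-2.568,-1,465,-499,11,0,0,-2.568,-1,465,-499,11,0,0,-2.568,-1,465,-499,11,0,0,-2.568,-1,465,-499,11,0,0,-2.568,-1,465,-499,11,0,0,-2.568,-1,465,-499,11,0,0,-2.568,-1,465,-499,11,0,0,-2.568]' 60
python3 -c "
from h import *
go((-100,35,220),np.pi)"
```

```text
time: 1.77
tcp_pos: [0.4541, 0.1117, 0.2197]
tool_rot: [-0.446, -3.109, 0.001]
ft_force: [0.0, -1.0, 0.0]
grip_width: 0.0001
grasp_force: 0.0
t 1.7667 at fix [-100.4076   34.5363  219.7238] F [ 0.0363 -0.9723  0.0207] q [ 0.0831  0.1841 -0.4147  0.9732 -0.0001  0.3682]
shift [-0.4  0.5 -0.3] turn [-0.    -0.001 -0.06 ]
```

```bash
cat >> h.py <<'E'
def wT():
    o=manip.get_obs();M=np.eye(4);M[:3,:3]=R.from_rotvec(o['tool_rot']).as_matrix();M[:3,3]=o['tcp_pos']
    return M@manip.camera_info("wrist")['T_tool_cam']
def wpic(name,pts):
    T=wT();im=manip.capture("wrist").copy();np.save(name+'.npy',T)
    for f in pts:
        p=proj("wrist",fw(f),T);cv2.circle(im,tuple(int(round(v)) for v in p),3,(0,0,255),1)
    cv2.imwrite(f'pics/{name}.png',im)
E
python3 -c "
from h import *
wpic('w1',[(-21,83,78),(-21,-13,78),(-21,83,38),(-21,-13,38),(86,35,67),(-60,82,28),(12,-5,28),(-80,100,12)])"
```

```text
(no output)
```

View pics/w1.png

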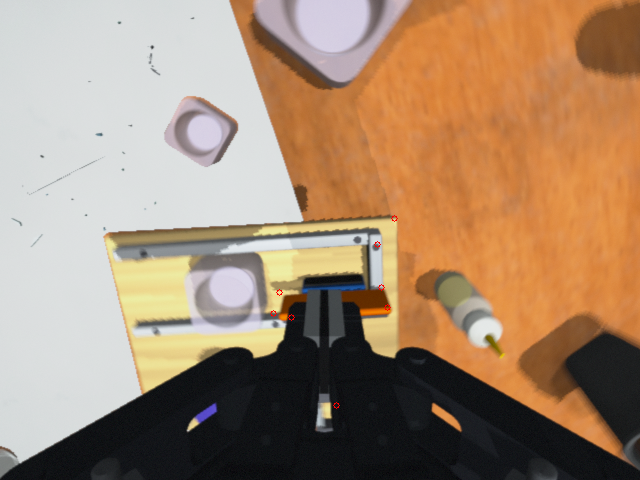

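The wrist view agrees with the predicted points to within a few millimetres. The plate is at about (280–388, 293–316), with the blue jaw in front of it at (335,283). I'll lower the tool in front of the plate and then push.

```bash
python3 -m creep '[-1,-40,0,40,0,0,-0.06,-1,-40,0,80,0,0,-0.06,-1,-40,0,120,0,0,-0.06,-1,-40,0,150,0,0,-0.06,-1,-40,0,166,0,0,-0.06,-1,-40,0,166,0,0,-0.06,-1,-40,0,166,0,0,-0.06]'
python3 -c "
from h import *
go((-15,35,54),np.pi)"
```

```text
time: 2.4
tcp_pos: [0.4918, 0.0993, 0.0536]
tool_rot: [-0.367, -3.117, 0.001]
ft_force: [0.0, -0.6, -0.2]
grip_width: 0.0004
grasp_force: 0.0
t 2.4 at fix [-60.8415  30.8818  53.6328] F [ 0.0314 -0.5859 -0.1694] q [ 0.0519  0.4395 -0.5438  0.5901  0.      0.2865]
shift [-45.8   4.6  -0.5] turn [-0.001 -0.003 -0.01 ]
```

```bash
python3 -m creep '[-1,-8,4,0,0,0,-0.01,-1,-14,4,0,0,0,-0.01,-1,-19,4,0,0,0,-0.01,-1,-23,4,0,0,0,-0.01,-1,-26,4,0,0,0,-0.01,-1,-29,4,0,0,0,-0.01,-1,-32,4,0,0,0,-0.01,-1,-35,4,0,0,0,-0.01,-1,-38,4,0,0,0,-0.01,-1,-41,4,0,0,0,-0.01,-1,-44,4,0,0,0,-0.01,-1,-46,4,0,0,0,-0.01]'
python3 -c "
from h import *
go((20,35,54),np.pi)
cv2.imwrite('pics/t2.png',cv2.resize(manip.capture('top')[120:270,225:425],None,fx=3,fy=3))"
```

```text
time: 3.4
tcp_pos: [0.5351, 0.0933, 0.0538]
tool_rot: [-0.348, -3.116, -0.001]
ft_force: [-8.9, 1.8, 7.7]
grip_width: -0.0002
grasp_force: 4.6
t 3.4 at fix [-17.2846  34.7442  53.8424] F [-8.857   1.7509  7.7179] q [ 0.0358  0.502  -0.4298  0.6452  0.0017  0.2581]
shift [-37.3   0.2  -0.4] turn [ 0.    -0.006  0.003]
```

View pics/t2.png

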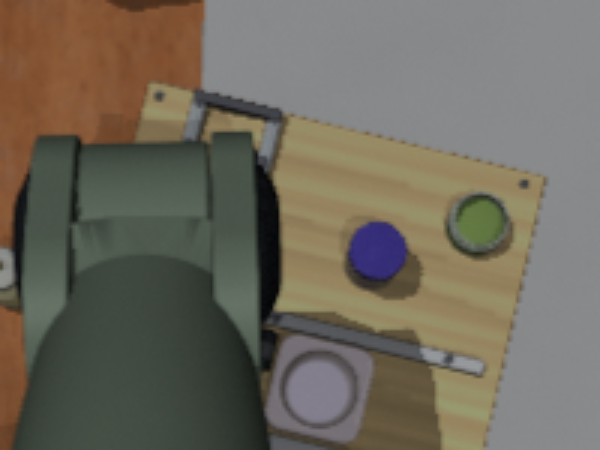

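```bash
python3 -c "
from h import *
cv2.imwrite('pics/s2.png',cv2.resize(manip.capture('scene')[190:310,220:400],None,fx=4,fy=4,interpolation=2))"
```

```text
(no output)
```

View pics/s2.png

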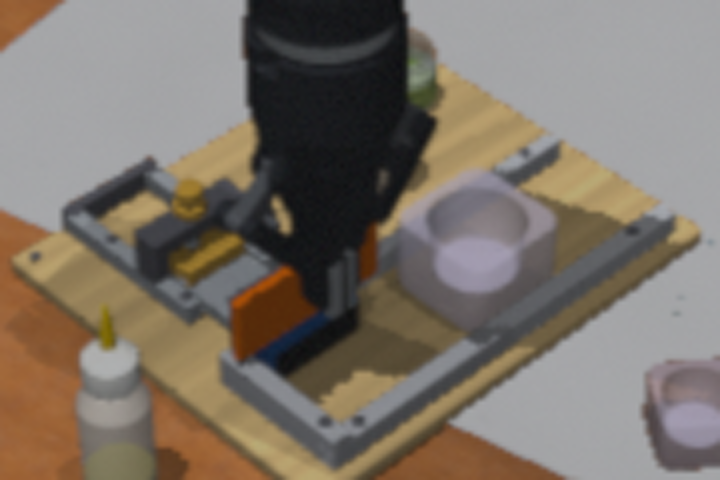

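The scene crop shows the fingertips on the plate's front face, just above the blue jaw pad. The upward force could be friction, so I'll raise the tips a few millimetres for safety and keep pushing.

```bash
python3 -m creep '[-1,0,0,-2,0,0,0,-1,-1,0,-4,0,0,0,-1,-2,0,-5,0,0,0,-1,-4,0,-5,0,0,0]'
python3 -m creep '[-1,-3,0,0,0,0,0,-1,-6,0,0,0,0,0,-1,-9,0,0,0,0,0,-1,-12,0,0,0,0,0,-1,-15,0,0,0,0,0,-1,-18,0,0,0,0,0,-1,-20,0,0,0,0,0]'
python3 -c "
from h import *
go((25,35,59),np.pi)"
```

```text
time: 3.83
tcp_pos: [0.5365, 0.0927, 0.0572]
tool_rot: [-0.347, -3.111, -0.001]
ft_force: [-9.4, 3.1, -1.0]
grip_width: 0.0003
grasp_force: 5.0
time: 4.42
tcp_pos: [0.5569, 0.088, 0.0572]
tool_rot: [-0.347, -3.113, -0.0]
ft_force: [-7.4, 2.8, -2.6]
grip_width: 0.0001
grasp_force: 3.2
t 4.4167 at fix [ 5.0815 34.3899 57.1946] F [-7.3685  2.8162 -2.63  ] q [ 0.0251  0.5302 -0.3664  0.6839  0.0013  0.2473]
shift [-19.9   0.6  -2. ] turn [-0.001 -0.01   0.003]
```

```bash
python3 -m creep '[-1,-3,0,0,0,0,0,-1,-6,0,0,0,0,0,-1,-9,0,0,0,0,0,-1,-12,0,0,0,0,0,-1,-14,0,0,0,0,0,-1,-16,0,0,0,0,0,-1,-18,0,0,0,0,0,-1,-18,0,0,0,0,0]'
python3 -c "
from h import *
go((25,35,59),np.pi)
cv2.imwrite('pics/s3.png',cv2.resize(manip.capture('scene')[190:310,220:400],None,fx=4,fy=4,interpolation=2))"
```

```text
time: 5.08
tcp_pos: [0.5744, 0.0839, 0.0572]
tool_rot: [-0.348, -3.112, 0.0]
ft_force: [-8.4, 0.9, -0.1]
grip_width: -0.0001
grasp_force: 4.4
t 5.0833 at fix [23.134  34.3114 57.2161] F [-8.4409  0.9153 -0.0757] q [ 0.0173  0.5556 -0.3189  0.7061  0.0011  0.2398]
shift [-1.9  0.7 -1.8] turn [-0.001 -0.01   0.002]
```

View pics/s3.png

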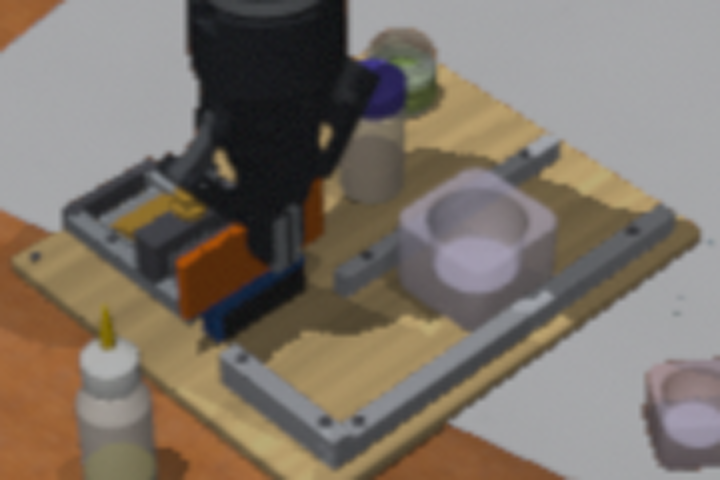

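The tooth is now past the bridge and the slide is at about 55 mm. I'll back off gently to release it.

```bash
python3 -m creep '[-1,3,0,0,0,0,0,-1,6,0,0,0,0,0,-1,9,0,0,0,0,0,-1,12,0,0,0,0,0,-1,15,0,0,0,0,0,-1,18,0,0,0,0,0,-1,21,0,0,0,0,0,-1,25,0,0,0,0,0]'
python3 -m creep '[-1,8,0,0,0,0,0,-1,20,0,-10,0,0,0,-1,40,0,-45,0,0,0,-1,60,0,-85,0,0,0,-1,80,0,-110,0,0,0,-1,80,0,-110,0,0,0]'
python3 -c "
from h import *
go((-24,-150,140),-np.pi/2)
a=cv2.resize(manip.capture('scene')[190:310,220:400],None,fx=4,fy=4,interpolation=2)
cv2.imwrite('pics/s4.png',a);cv2.imwrite('pics/t4.png',manip.capture('top'))"
```

```text
time: 5.8
tcp_pos: [0.556, 0.0888, 0.0596]
tool_rot: [0.349, 3.12, -0.0]
ft_force: [-0.1, 0.3, 0.9]
grip_width: 0.0004
grasp_force: 0.0
time: 6.3
tcp_pos: [0.4767, 0.1076, 0.1746]
tool_rot: [0.346, 3.116, 0.003]
ft_force: [0.1, -0.2, 0.5]
grip_width: 0.0001
grasp_force: 0.0
t 6.3 at fix [-77.4812  35.6564 174.6304] F [ 0.1073 -0.1619  0.519 ] q [ 0.0706  0.2579 -0.4434  0.8629  0.0005  0.2921]
shift [ -52.6 -185.9   34.5] turn [-0.003  0.007 -1.567]
```

View pics/s4.png

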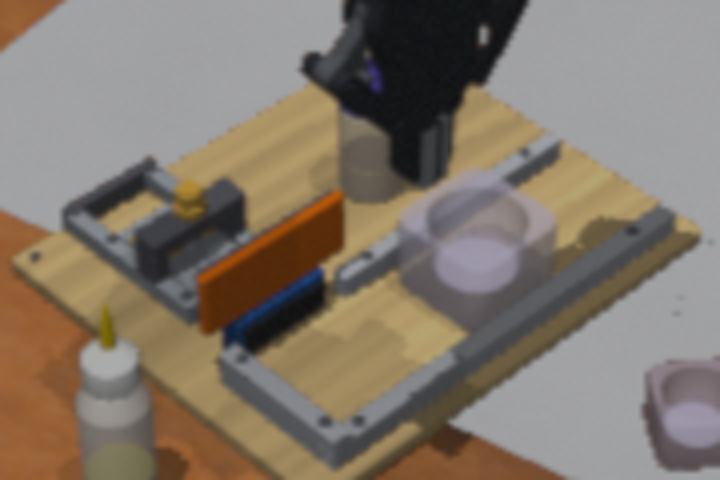

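The slide has latched: the brass head is down and the jaw is clear, with its pad flush outside the channel near crop (275,310). Next I'll move to the right of the holder with the tool turned 90°.

```bash
python3 -m creep '[-1,-52,-186,0,0,0,-1.567,-1,-52,-186,0,0,0,-1.567,-1,-52,-186,0,0,0,-1.567,-1,-52,-186,0,0,0,-1.567,-1,-52,-186,0,0,0,-1.567,-1,-52,-186,0,0,0,-1.567,-1,-52,-186,0,0,0,-1.567,-1,-52,-186,0,0,0,-1.567,-1,-52,-186,20,0,0,-1.567,-1,-52,-186,35,0,0,-1.567,-1,-52,-186,35,0,0,-1.567,-1,-52,-186,35,0,0,-1.567,-1,-52,-186,35,0,0,-1.567,-1,-52,-186,35,0,0,-1.567,-1,-52,-186,35,0,0,-1.567]'
python3 -c "
from h import *
go((-24,-145,26),-np.pi/2)
wpic('w5',[(-60,-170,28),(12,-170,28),(12,-5,28),(-80,-185,12),(-24,-145,26),(-24,-95,12)])"
```

```text
time: 7.65
tcp_pos: [0.4863, -0.0864, 0.1331]
tool_rot: [1.953, -2.46, -0.002]
ft_force: [0.5, 0.9, 0.2]
grip_width: 0.0004
grasp_force: 0.0
t 7.65 at fix [ -24.7783 -151.3791  133.0754] F [0.452  0.8647 0.1606] q [-0.3254  0.3188 -0.4788  0.7747 -0.0001 -1.6672]
shift [ -6.4  -0.9 107.1] turn [ 0.002  0.    -0.004]
```

View pics/w5.png

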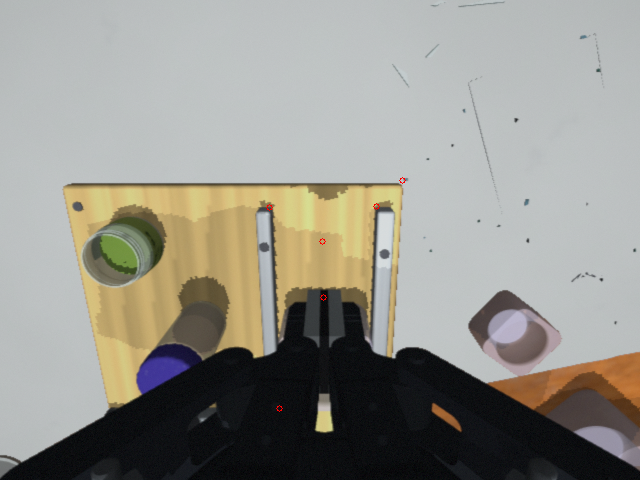

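```bash
python3 -c "
from h import *
print(wf(ray('top',np.array((463,254))/4-.4+[235,140],.087)))
print(wf(ray('wrist',(172,371),.087,np.load('w5.npy'))))
T=np.load('w5.npy')
# knuckle width if at 60/73 mm above TCP
o=manip.get_obs()
for (u,v) in [(235,350),(290,310),(0,470)]:
  for h in (20,45,60,73,90):
    print((u,v),h,wf(ray('wrist',(u,v),o['tcp_pos'][2]+h/1e3,T))-wf(o['tcp_pos']))
"
```

```text
[ 68.9745 -78.0491  87.    ]
[ 65.1062 -84.7708  87.    ]
(235, 350) 20 [33.4828  7.087  20.    ]
(235, 350) 45 [26.6806 -9.9664 45.    ]
(235, 350) 60 [ 22.5992 -20.1984  60.    ]
(235, 350) 73 [ 19.0621 -29.0662  73.    ]
(235, 350) 90 [ 14.4366 -40.6625  90.    ]
(290, 310) 20 [12.196  -9.7012 20.    ]
(290, 310) 45 [  9.6854 -23.37    45.    ]
(290, 310) 60 [  8.179  -31.5713  60.    ]
(290, 310) 73 [  6.8734 -38.679   73.    ]
(290, 310) 90 [  5.1662 -47.9738  90.    ]
(0, 470) 20 [137.5376  65.5948  20.    ]
(0, 470) 45 [109.7573  36.7459  45.    ]
(0, 470) 60 [93.0891 19.4365 60.    ]
(0, 470) 73 [78.6434  4.4351 73.    ]
(0, 470) 90 [ 59.7528 -15.1822  90.    ]
```

```bash
python3 -m creep '[-1,0,1,35,0,0,0,-1,0,1,70,0,0,0,-1,0,1,92,0,0,0,-1,0,1,103,0,0,0,-1,0,1,103,0,0,0]'
python3 -m creep '[-1,-10,0,0,0,0,0,-1,-18,0,0,0,0,0,-1,-24,0,0,0,0,0,-1,-29,0,0,0,0,0,-1,-33,0,0,0,0,0,-1,-37,0,0,0,0,0,-1,-41,0,0,0,0,0,-1,-45,0,0,0,0,0,-1,-49,0,0,0,0,0,-1,-53,0,0,0,0,0,-1,-57,0,0,0,0,0,-1,-61,0,0,0,0,0]'
python3 -c "
from h import *
go((-25,-5,30),-np.pi/2)"
```

```text
time: 8.12
tcp_pos: [0.4833, -0.0854, 0.0284]
tool_rot: [1.951, -2.458, -0.007]
ft_force: [0.2, 0.2, 0.2]
grip_width: 0.0003
grasp_force: 0.0
time: 9.12
tcp_pos: [0.4995, -0.0266, 0.0314]
tool_rot: [1.955, -2.458, 0.001]
ft_force: [-0.8, -2.5, 1.7]
grip_width: 0.0002
grasp_force: 1.2
t 9.1167 at fix [-25.2749 -90.165   31.3987] F [-0.7793 -2.4647  1.7486] q [-0.2005  0.4704 -0.5695  0.5307 -0.0007 -1.5443]
shift [-85.2  -0.1   1.3] turn [-0.    -0.001 -0.002]
```

```bash
python3 -m creep '[-1,-4,0,0,0,0,0,-1,-8,0,0,0,0,0,-1,-12,0,0,0,0,0,-1,-16,0,0,0,0,0,-1,-20,0,0,0,0,0,-1,-24,0,0,0,0,0,-1,-28,0,0,0,0,0,-1,-32,0,0,0,0,0,-1,-36,0,0,0,0,0,-1,-40,0,0,0,0,0,-1,-44,0,0,0,0,0,-1,-48,0,0,0,0,0,-1,-52,0,0,0,0,0,-1,-56,0,0,0,0,0,-1,-60,0,0,0,0,0,-1,-64,0,0,0,0,0,-1,-68,0,0,0,0,0,-1,-71,0,0,0,0,0,-1,-73,0,0,0,0,0,-1,-74,0,0,0,0,0]'
python3 -c "
from h import *
go((-25,-5,30),-np.pi/2)
cv2.imwrite('pics/s6.png',cv2.resize(manip.capture('scene')[190:310,220:400],None,fx=4,fy=4,interpolation=2))"
```

```text
time: 10.78
tcp_pos: [0.516, 0.0459, 0.0312]
tool_rot: [-1.956, 2.458, 0.0]
ft_force: [-0.4, -2.5, 0.9]
grip_width: -0.0
grasp_force: 1.2
t 10.7833 at fix [-25.3788 -15.8087  31.2411] F [-0.3841 -2.5131  0.9432] q [-0.054   0.4954 -0.5225  0.553   0.0001 -1.3985]
shift [-10.8  -0.4   1.2] turn [ 0.     0.    -0.001]
```

View pics/s6.png

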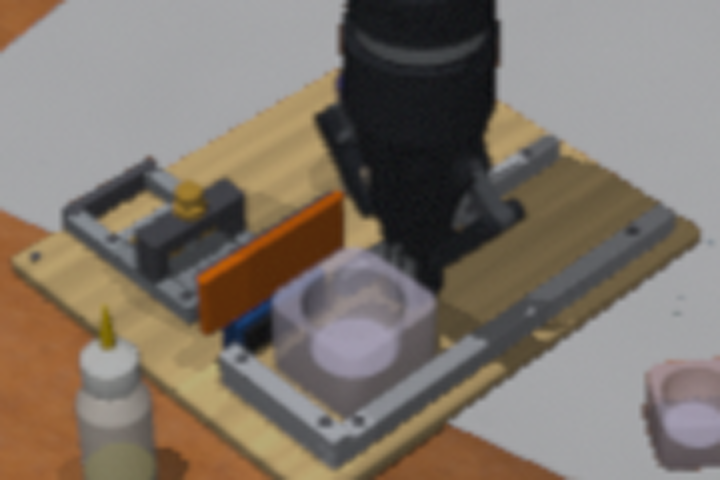

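The holder is passing the open jaw, with about 10 mm left to the end stop. I'll push slowly and watch the force.

```bash
python3 -m creep '[-1,-2,0,0,0,0,0,-1,-4,0,0,0,0,0,-1,-6,0,0,0,0,0,-1,-8,0,0,0,0,0,-1,-8.5,0,0,0,0,0]'
python3 -m creep '[-1,-1,0,0,0,0,0,-1,-2,0,0,0,0,0,-1,-2,0,0,0,0,0]'
python3 -c "
from h import *
go((-25,-5,30),-np.pi/2)"
```

```text
time: 11.25
tcp_pos: [0.5179, 0.0542, 0.0312]
tool_rot: [-1.956, 2.458, 0.0]
ft_force: [-0.7, -1.5, 1.7]
grip_width: -0.0
grasp_force: 1.0
time: 11.5
tcp_pos: [0.5183, 0.0561, 0.0312]
tool_rot: [-1.956, 2.458, 0.001]
ft_force: [0.4, -0.8, -0.5]
grip_width: -0.0002
grasp_force: 0.4
t 11.5 at fix [-25.3937  -5.3396  31.2281] F [ 0.3831 -0.8345 -0.4962] q [-0.0342  0.5    -0.5137  0.5571  0.0005 -1.3786]
shift [-0.3 -0.4  1.2] turn [ 0.     0.    -0.001]
```

```bash
for i in 1 2; do python3 -m creep '[-1,-1,0,0,0,0,0,-1,-2,0,0,0,0,0,-1,-2,0,0,0,0,0]' | grep -E "tcp_pos|ft"; done
```

```text
tcp_pos: [0.5188, 0.0579, 0.0312]
ft_force: [-0.1, -0.8, -0.1]
tcp_pos: [0.519, 0.0592, 0.0313]
ft_force: [-1.2, -3.7, 1.5]
```

```bash
for i in 1 2; do python3 -m creep '[-1,-1,0,0,0,0,0,-1,-2,0,0,0,0,0,-1,-2,0,0,0,0,0]' | grep -E "tcp_pos|ft"; done; python3 -c "
from h import *
go((-25,-5,30),-np.pi/2)"
```

```text
tcp_pos: [0.519, 0.0592, 0.0313]
ft_force: [-2.9, -9.7, 2.9]
tcp_pos: [0.519, 0.0593, 0.0313]
ft_force: [-3.7, -14.6, 5.4]
t 12.5 at fix [-25.4198  -2.0566  31.3241] F [ -3.7001 -14.6422   5.389 ] q [-0.0217  0.5031 -0.5075  0.5623 -0.0101 -1.3634]
shift [ 2.9 -0.4  1.4] turn [-0.    -0.01  -0.004]
```

The holder is against the end stop: the force has risen to 15 N and the tip no longer moves. I'll back off straight, then up.

```bash
python3 -m creep '[-1,2,0,0,0,0,0,-1,4,0,0,0,0,0,-1,6,0,0,0,0,0,-1,10,0,0,0,0,0,-1,20,0,0,0,0,0,-1,40,0,0,0,0,0,-1,60,0,0,0,0,0,-1,70,0,-20,0,0,0,-1,90,30,-60,0,0,0,-1,120,60,-100,0,0,0,-1,150,90,-130,0,0,0,-1,180,120,-140,0,0,0,-1,200,150,-150,0,0,0,-1,200,150,-150,0,0,0,-1,200,150,-150,0,0,0]'
python3 -c "
from h import *
a=cv2.resize(manip.capture('scene')[190:310,220:400],None,fx=4,fy=4,interpolation=2)[:, :]
b=cv2.resize(manip.capture('top')[140:296,235:425],None,fx=3.1,fy=3.1,interpolation=2)
h=np.hstack([cv2.resize(a,(400,267)),cv2.resize(b,(400,328))[:267]])
cv2.imwrite('pics/f7.png',np.vstack([cv2.resize(a,(400,267)),cv2.resize(b,(400,328))]))"
```

```text
time: 13.75
tcp_pos: [0.3253, -0.099, 0.1828]
tool_rot: [1.95, -2.462, 0.002]
ft_force: [-0.0, -0.3, -0.6]
grip_width: 0.0004
grasp_force: 0.0
```

View pics/f7.png

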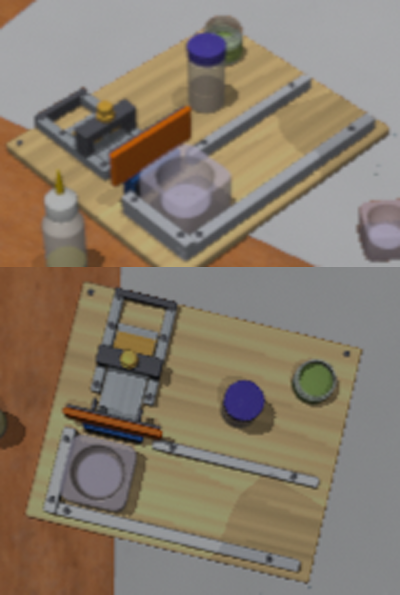

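The holder is flush against the end stop, at (98,473) in the lower picture. The slide is latched, and the jars and the glue bottle have not moved.

```bash
python3 -c "
from cell import manip
print(manip.job_done())"
```

```text
the job is handed in; nothing more can be done
None
```

The job is handed in at about 14 s: the slide is latched at mid travel, the lilac holder is home against the end stop, and the jars and glue bottle are where they stood.

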